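# Lock the panel holder onto the tilted gluing board

## Task

Get the tilted gluing board ready for the next lantern panel: raise the handle of the loose quick-lock panel holder, lower the holder (do not drop it) over the ball stud of the board so that it sits flat on the sloping face with its tongue pointing up the slope, then press the handle fully down to lock it and let go. Leave the glue bottle, the fretwork panel and the scissors where they are.

Things in the scene. Friction and masses are not known exactly. Their poses are not given: they have to be found in the camera images.
- face: Sloping face of the pale wooden gluing board (fixed): plate 235 x 120 x 12 mm, tilted 25 degrees, rising away from the robot. Origin on its upper surface at the foot of the ball stud, 55 mm above the table. z: square to the face, along the stud; x: up the slope (plate from x = -65 to +170 mm); y: across. The stud stands on the origin: neck 18 mm thick, ball on top.
- ball (a point): Centre of the steel ball (36 mm across) on the board's stud, 36 mm from the face along face z; the ball's top is 54 mm off the face.
- holder: Loose panel holder, 0.7 kg (varies by a fifth), about 207 mm long. Origin: centre of the underside of its dark steel socket box (52 mm in x, 51 in y, 63 high, open below; thin nose lip to x = -52). x: along the tongue of two aluminium rails (51 mm over all, tops 26 mm high) to the wooden ledge; z: out of the roof. Take it across y by the socket's sides, 30 to 45 mm up.
- socket (a point): The ball's place in the socket, 36 mm above the holder's origin along its z; meets ball when seated. The cavity, 39 mm wide and 55 high, leaves the ball 1.5 mm each side. Seated, the undersides of socket and ledge lie flat on the face (holder's origin at the face's origin). With the handle down a claw stands in the ball's way, and holds it in.
- ledge (a point): Centre of the underside of the dark wooden crosspiece (20 x 76 x 30 mm) at the end of the tongue: x = 145 mm, z = 0 in the holder's frame.
- handle (a joint): Angle of the handle: 0 = fully down (locked, lying above the tongue), 0.95 rad = fully raised (stop). The claw lets the ball pass above about 0.6. It turns about a pin along the holder's y at x = 34, z = 50 mm in the holder's frame; the tip rises as the angle grows. Friction 0.14 N m: it stays where it is left.
- hinge (a point): Centre of the handle's pin (x = 34, z = 50 mm in the holder's frame); it turns with the handle: x along the handle to its tip, z out of its upper side.
- grip (a point): Centre of the handle's black grip, 50 long x 24 wide x 14 mm thick; in the frame of hinge at x = 97.5, z = 13 mm. With the handle down it hangs free, 63 mm above the holder's underside and 37 mm above the rails' tops.
- glue: White glue bottle, 42 mm across, 90 mm tall, loose: leave alone. Origin: centre of its foot.
- panel: Dark wooden fretwork panel lying flat, about 155 x 110 x 6 mm, loose: leave alone. Origin: centre of its underside.
- scissors: Scissors with black plastic bows, lying, about 170 mm long and 75 wide, loose: leave alone. Origin: near the screw, at the underside.

How it is judged (in metres and radians):
On the way, in this order (a step that is already met when the one before it is completed fails the run):
1. the handle is raised (above 0.7 rad) (value of joint handle above 0.7 rad), for 0.1 s.
2. the holder is seated on the ball, flat on the sloping face, tongue up the slope, its handle still up (above 0.45 rad) (distance between socket and ball below 0.006 m and angle between the z axis of holder and the z axis of face, either way round below 0.08 rad and x of ledge in the frame of face above 0.125 m and value of joint handle above 0.45 rad), for 0.1 s.
At the end, for the whole second after the job is handed in: The holder is on the ball (socket centre within 6 mm of the ball's centre), square to the sloping face within 0.08 rad, its tongue up the slope (the ledge more than 125 mm up-slope of the stud), the handle pressed down (below 0.12 rad), and all at rest (distance between socket and ball below 0.006 m and angle between the z axis of holder and the z axis of face, either way round below 0.08 rad and x of ledge in the frame of face above 0.125 m and value of joint handle below 0.12 rad and linear speed of holder below 0.02 m/s); the robot touches nothing.
It fails at once if a bystander (glue bottle, fretwork panel, scissors) is moved more than 30 mm (distance of any of glue, panel, scissors from where it was at the start of the episode above 0.03 m).
It fails at once if the glue bottle is knocked over (angle between glue's own z axis and vertical above 0.5 rad).
It fails at once if the holder is dropped onto the ball (faster than 0.45 m/s within 60 mm of it) (distance between socket and ball below 0.06 m and linear speed of holder above 0.45 m/s).
It also fails if it takes over 72 s, if anything falls off the work surface, if the arm or the gripper's body presses on something with over 40 N, if the wrist force passes 120 N, or if a joint passes its speed limit or range.

## Robot

A 6-joint arm with a two-finger parallel gripper is mounted at the origin on the work surface. World frame = base frame: x ahead of the robot, y to its left, z up, the work surface at z = 0. Lengths are in m, angles in degrees, forces in N, time in s.
With the tool pointing down it reaches from about 0.4 to 0.825 m from the base axis. Payload 7 kg.
Tool frame: the origin (TCP) lies on the front face of the gripper's body, between the roots of the fingers; the fingertips stand 66 mm ahead of it and the grasp point (between the pads) lies 47 mm ahead of it; z points along the fingers, y is the line along which they close (so a half turn about z gives the same grasp; the last joint's range is limited). The gripper opens to 88 mm and grips with 3 to 60 N. Pads are 19 mm wide; open, the fingers measure 130 mm over their backs; the gripper's body (78 mm by 193 mm) begins 47 mm behind the grasp point.
Start: joints at [87.153, 20.546, 0.682, 0, -70.136, -16.507], TCP at [0.224, 0.637, 0.292] pointing down, gripper open.
Joint ranges: [-176.03, 176.03], [-82.01, 121.73], [-58.28, 71.71], [-173.87, 95.51], [-174.79, -0.11], [-173.66, 173.66]. Speed limits (degrees/s): [136.94, 136.94, 172.46, 180, 180, 180].

## Interface

Orientations are given as [roll, pitch, yaw] about the fixed x, y, z axes, in that order (R = Rz(yaw) Ry(pitch) Rx(roll)).
In Python, from plant import ctrl gives the robot as it stands.
- The arm moves only by the tool send_rows, never from a script. Its argument "deltas" is a list of rows, each a list of 2 entries, a list of its own where there are three numbers: the shift along the tool's x, y, z each as a share of 800 mm, from -1 to 1, then the turn about the tool's z as a share of 90 degrees, from -1 to 1. A call has exactly 5 rows; each row is the pose to reach, as a shift and turn from the pose commanded when the call began, along the tool's axes at that moment; what a row does not reach only later rows make up. A row lasts 1/12 s, in which the tool goes at most 41.7 mm and 7.16 degrees, less where a joint would pass 70% of its speed; a pose out of reach is approached as far as the arm can. A call with a number of a shift or a turn outside -1 to 1 is refused whole. A call with a gripper value outside its range is refused whole. "gripper" is the opening, from 0 (shut) to 1 (fully open), set as the call begins (left out, the last holds). The fingers move at their own pace and stop on an object; the grip force is fixed at half the most. Time passes only in rows, so rows that repeat a pose let the fingers close, or fill a call up. It gives the time, the measured TCP pose, the force, the opening and the grip force at its end, in the units of the state.
- ctrl.get_obs(): the state, without advancing time (a new reading comes with each control period).
- ctrl.snapshot(name): name is "side" or "top" or "wrist"; returns a dict with "color" (400x640x3 uint8, red, green, blue), "vertical_fov" (degrees; the focal length in pixels is half the picture's height over the tangent of half this angle, whatever the lens; pixels are square), "cx", "cy" (the principal point, pixels), "rvec" (rotation vector, rad) and "tvec" (3), from world to camera coordinates, as OpenCV has them. Camera axes: x right, y down, z forward; pixel columns grow to the right and rows downward; lengths in m; the calibration is good to about 2 mm. A picture is of the moment at which its call begins. There is no depth.
- ctrl.close_job(): hands the job in; it is judged then, once.
Trained networks look in a picture, given as the dict that the camera call returned (one of the last four; its "shot" number tells which), for a name from the list of things; names that differ only in an ending like _2 or _b are one class to them, and where a whole thing is asked for, a point or a joint stands for the part that bears it (a point fixed in the world has none). Each returns a list of dicts, best first, with "conf" (0 to 1); they miss things now and then, are a little off and sometimes report something else, mostly with a low value. They report only what shows in the picture. A call takes as long as a camera call.
- ctrl.boxes_of(picture, thing): "xy" ([column, row] as shares, 0 to 1, of the picture: columns of its width, rows of its height, amid what is visible of it).
- ctrl.cut_out(picture, thing): "pixels" (400x640 bool, what is visible of it) and "xy" ([column, row] as shares, 0 to 1, of the picture: columns of its width, rows of its height, amid what is visible of it).
The state is a dict: "clock": time; "joint_pos": joint angles; "qvel": joint speeds; "tau": joint torques, N m; "tool_pos": TCP position; "orientation": TCP orientation; "force": force on the tool from outside, world axes, zero at the start; "moment": the same for the moment, N m; "opening": finger opening in m; "gripper_force": force on a finger pad.
Only numpy, scipy, OpenCV 4.12 (cv2) and the standard library are available. Lean on these libraries where they do the work, as an engineer would, in place of code of your own. Each camera call takes 0.05 s, during which the arm holds its last target. There are 200 camera calls.

## Working session

There is one attempt and no reset: what is moved stays moved. The work goes in short steps, Python scripts to look and compute and a tool call to move; the robot and the scene stay as the last step left them, time stands still between calls to the robot, and variables do not carry over. Pictures are saved under pics/ and viewed, at most 10 in all, crops included, and the job is handed in when it is done.

Besides the shell and the picture viewer there is one more tool, called after ">>>" by a JSON object that holds its "op" and its "data". send_rows: Moves the arm, as the interface text tells. Shift numbers are shares of 800 mm and turn numbers shares of 90 degrees, none past 1 either way. Its arguments: {"type":"object","properties":{"deltas":{"type":"array","items":{"type":"array"}},"gripper":{"type":"number"}},"required":["deltas"]}

```bash
ls; mkdir -p pics; cat > h.py <<'E'
import numpy as np, cv2
from scipy.spatial.transform import Rotation as R
from plant import ctrl
def cam(p):
    f=200/np.tan(np.radians(p["vertical_fov"])/2)
    K=np.array([[f,0,p["cx"]],[0,f,p["cy"]],[0,0,1]])
    return K,R.from_rotvec(np.ravel(p["rvec"])).as_matrix(),np.ravel(p["tvec"])
def ray(p,uv):
    K,Rm,t=cam(p); d=Rm.T@np.linalg.solve(K,[uv[0],uv[1],1]); return -Rm.T@t,d/np.linalg.norm(d)
def atz(p,uv,z):
    o,d=ray(p,uv); return o+d*(z-o[2])/d[2]
def proj(p,X):
    K,Rm,t=cam(p); c=(Rm@np.atleast_2d(X).T).T+t; q=(K@c.T).T; return q[:,:2]/q[:,2:]
def tri(obs):
    A=0;b=0
    for p,uv in obs:
        o,d=ray(p,uv); M=np.eye(3)-np.outer(d,d); A=A+M; b=b+M@o
    return np.linalg.solve(A,b)
def save(p,n): cv2.imwrite(f"pics/{n}.png",p["color"][:,:,::-1])
def tool():
    o=ctrl.get_obs(); return np.array(o["tool_pos"]),R.from_euler("xyz",o["orientation"],degrees=True).as_matrix()
E
python3 - <<'E'
from h import *
o=ctrl.get_obs(); print(o)
for n in ["top","side"]:
    p=ctrl.snapshot(n); save(p,n+"0")
    K,Rm,t=cam(p); print(n,"pos",-Rm.T@t,"fwd",Rm[2],"f",K[0,0])
    for th in ["face","ball","holder","socket","ledge","hinge","grip","handle","glue","panel","scissors"]:
        try: print(th,[(np.round(np.array(b["xy"])*[640,400],1).tolist(),round(b["conf"],2)) for b in ctrl.boxes_of(p,th)[:2]])
        except Exception as e: print(th,e)
E
```

```text
pics
{'clock': 0.0, 'joint_pos': array([ 8.71528446e+01,  2.05891058e+01,  6.32899027e-01, -1.98073282e-02,
       -7.01353261e+01, -1.65080147e+01]), 'qvel': array([-0.02260832, -0.01480585,  0.06695588,  0.01191898, -0.05097351,
        0.12312235]), 'tau': array([-4.89119520e-04, -5.82713056e+01,  2.93052810e+01,  6.99779972e+00,
        6.86680040e-03, -1.43165621e-04]), 'tool_pos': array([0.22358956, 0.63648124, 0.29124323]), 'orientation': array([ 1.79906949e+02, -8.15876576e-03, -1.93619089e+01]), 'force': array([0.30169048, 0.73534083, 0.85790006]), 'moment': array([-0.03045205, -0.00625571,  0.000952  ]), 'gripper_force': 0.0, 'opening': 0.08739915722883589}
top pos [ 0.43992503 -0.11167559  0.98075817] fwd [ 0.18226831 -0.00280025 -0.98324484] f 397.2998486196467
face [([197.9, 205.3], 0.75)]
ball [([195.2, 207.0], 0.94), ([325.2, 212.6], 0.38)]
holder [([328.2, 211.8], 0.73), ([260.7, 272.9], 0.61)]
socket [([264.4, 274.0], 0.66), ([325.3, 211.4], 0.6)]
ledge [([326.7, 212.9], 0.74)]
hinge [([330.2, 182.7], 0.72)]
grip [([333.6, 187.5], 0.75)]
handle [([332.9, 183.2], 0.94)]
glue [([263.3, 273.5], 0.61)]
panel [([277.7, 129.1], 0.86)]
scissors [([460.5, 204.7], 0.93)]
side pos [ 0.16650265 -0.70849693  0.51518322] fwd [ 0.48727527  0.70243626 -0.51879294] f 430.0119792333544
face [([254.4, 160.4], 0.93)]
ball [([256.8, 162.0], 0.84)]
holder [([332.2, 231.7], 0.9)]
socket [([332.8, 230.4], 0.89)]
ledge [([330.7, 231.2], 0.76)]
hinge [([354.4, 207.7], 0.75)]
grip [([353.0, 209.3], 0.8)]
handle [([354.9, 205.3], 0.71), ([257.6, 161.9], 0.4)]
glue [([228.6, 223.0], 0.8), ([478.7, 346.6], 0.52)]
panel [([368.1, 186.0], 0.83)]
scissors [([481.2, 345.3], 0.84)]
```

View pics/top0.png

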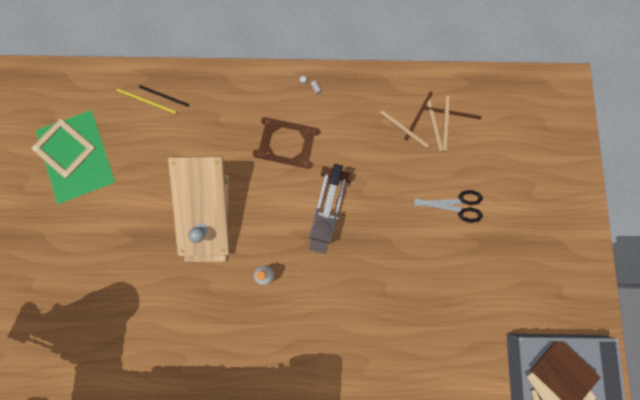

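View pics/side0.png

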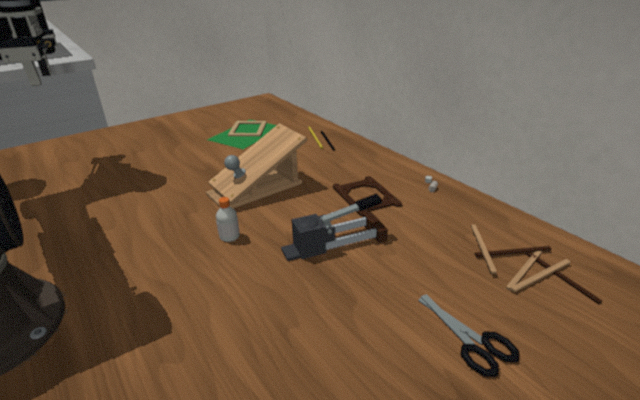

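Top view: board at (200,208) with the ball at (198,234), holder at (328,210) with its tongue pointing up the picture, glue at (263,275). In the side view the ball is at (232,163), the socket box at (308,235) and the grip at (370,202), so the handle is already partly raised. Next I'll enlarge the holder and ball.

```bash
python3 - <<'E'
from h import *
t=cv2.imread("pics/top0.png"); s=cv2.imread("pics/side0.png")
a=cv2.resize(t[155:260,285:365],None,fx=5,fy=5,interpolation=cv2.INTER_CUBIC)
b=cv2.resize(s[150:266,210:395][0:116],(400,251),interpolation=cv2.INTER_CUBIC)
b=cv2.resize(s[185:265,275:395],(396,264),interpolation=cv2.INTER_CUBIC)
c=cv2.resize(s[145:195,205:285],(396,248),interpolation=cv2.INTER_CUBIC)
im=np.zeros((525,800,3),np.uint8); im[:,:400]=a[:525]; im[:264,402:798]=b; im[268:516,402:798]=c
cv2.imwrite("pics/crop1.png",im)
E
```

```text
(no output)
```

View pics/crop1.png

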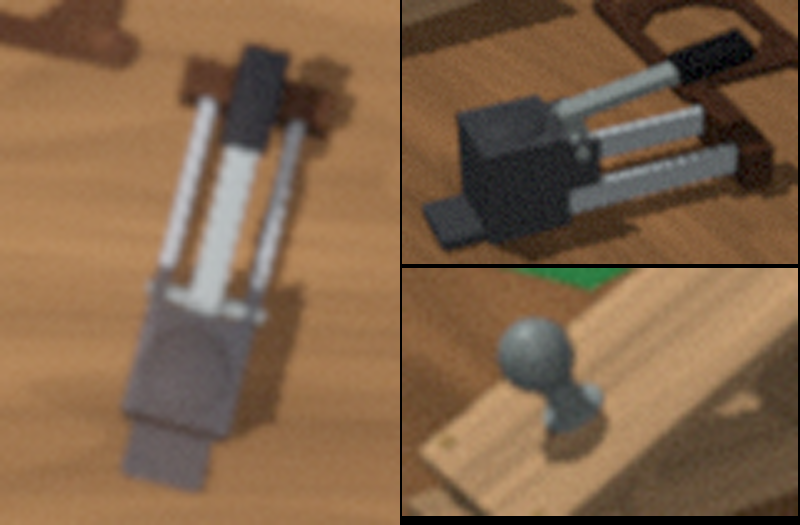

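The enlarged crops show the holder standing upright on the table, with the nose at (317,251) and the grip tip at (338,165) in the top view. The handle is slightly raised. I'll fit the holder and board poses to these corner points.

```bash
python3 - <<'E'
from h import *
from scipy.optimize import least_squares
P={n:ctrl.snapshot(n) for n in("top","side")}
def hd(s,z,a): return np.array([34+s*np.cos(a)-z*np.sin(a),0,50+s*np.sin(a)+z*np.cos(a)])
obs=[("top",(310.4,237.4),(-26,25.5,63)),("top",(330.6,242.2),(-26,-25.5,63)),("top",(321.6,172),(145,38,30)),("top",(350.4,178),(145,-38,30)),
("side",(292,218.9),(-26,25.5,63)),("side",(299.2,229.8),(-26,-25.5,63)),("side",(323.8,225),(26,-25.5,63)),("side",(303.8,258.3),(-26,-25.5,0)),("side",(386.5,240.5),(155,-38,0)),("side",(387.4,230.5),(155,-38,30)),
("top",(338.2,165),"t"),("top",(332.6,184.6),"s"),("side",(380.5,198.6),"t"),("side",(357.7,206.8),"s")]
def f(v):
    r=[]
    for c,uv,X in obs:
        X=hd(122.5,13,v[3]) if X=="t" else hd(72.5,13,v[3]) if X=="s" else np.array(X)
        r+=list(proj(P[c],R.from_euler("z",v[2]).apply(X/1000)+[v[0],v[1],0])[0]-uv)
    return np.array(r)
s=least_squares(f,[.5,-.1,0,.3],loss="soft_l1"); print("holder",s.x,np.degrees(s.x[2])); print(f(s.x).reshape(-1,2).round(1).tolist())
v=s.x;print("grip",R.from_euler("z",v[2]).apply(hd(97.5,13,v[3])/1000)+[v[0],v[1],0])
b=tri([(P["top"],(197.5,233.5)),(P["side"],(232.1,162.3))]); print("ball",b,[proj(P[c],b)[0] for c in P])
for c in P:
    for th in("ball","face"):
        for q in ctrl.cut_out(P[c],th)[:1]:
            m=q["pixels"].astype(np.uint8); print(c,th,q["conf"],cv2.boundingRect(m),cv2.minAreaRect(cv2.findNonZero(m)))
            cs=max(cv2.findContours(m,0,2)[0],key=cv2.contourArea); print(cv2.approxPolyDP(cs,4,True)[:,0].tolist())
A=np.radians(25)
ob=[("top",(170,158),(170,60)),("top",(222,158),(170,-60)),("top",(179,256),(-65,60)),("side",(209,181.7),(-65,60)),]
def g(v):
    r=[]
    for c,uv,X in ob:
        X=np.array([X[0]*np.cos(A),X[1],55+X[0]*np.sin(A)])/1000
        r+=list(proj(P[c],R.from_euler("z",v[2]).apply(X)+[v[0],v[1],0])[0]-uv)
    return np.array(r)
s=least_squares(g,[.5,.2,0],loss="soft_l1");v=s.x; print("face",v,np.degrees(v[2]),g(v).reshape(-1,2).round(1).tolist())
print("ball from face",R.from_euler("z",v[2]).apply([-.036*np.sin(A),0,.055+.036*np.cos(A)])+[v[0],v[1],0])
E
```

```text
holder [ 0.53506959 -0.13180447 -0.2353723   0.1198191 ] -13.485839412974283
[[-1.7, -0.0], [-0.5, 0.6], [-0.5, -2.1], [0.7, -0.7], [-1.2, -0.8], [0.4, 2.2], [1.9, 0.7], [-2.7, 0.8], [1.0, 0.0], [1.0, -2.2], [-0.1, 0.1], [0.4, 1.0], [-0.5, 0.3], [-0.1, -0.2]]
grip [ 0.66075296 -0.16194553  0.07456122]
ball [0.51670263 0.1497741  0.08678155] [array([196.92026236, 234.65546037]), array([233.34688144, 162.19983669])]
top ball 0.74 (168, 157, 61, 99) ((197.91806030273438, 205.66656494140625), (100.75175476074219, 54.19761276245117), 86.12147521972656)
[[169, 158], [178, 254], [226, 254], [221, 158]]
top face 0.95 (168, 157, 61, 99) ((197.98251342773438, 205.58261108398438), (100.96388244628906, 54.17064666748047), 86.00909423828125)
[[169, 157], [178, 255], [227, 254], [221, 158]]
side ball 0.69 (210, 124, 98, 79) ((256.2258605957031, 157.86402893066406), (39.49092102050781, 102.83969116210938), 49.21417999267578)
[[307, 138], [278, 124], [239, 156], [227, 157], [226, 166], [210, 183], [234, 202]]
side face 0.88 (210, 123, 97, 80) ((256.0931091308594, 157.38275146484375), (39.696083068847656, 102.52864074707031), 49.76364517211914)
[[306, 137], [279, 123], [239, 156], [227, 156], [225, 168], [210, 181], [233, 202]]
face [0.53009929 0.14741466 0.02077813] 1.1904990228211099 [[-0.7, -0.1], [1.4, -0.5], [-0.0, 0.3], [-0.4, -0.3]]
ball from face [0.51488831 0.14709856 0.08762708]
```

```bash
cat >> h.py <<'E'
def go(x,y,z,yaw=None):
    p,M=tool(); d=M.T@(np.array([x,y,z])-p)/0.8
    cy=np.degrees(np.arctan2(M[1,0],M[0,0])); t=0 if yaw is None else -((yaw-cy+180)%360-180)/90
    print("pos",p.round(4),"yaw",round(cy,2),"shift",d.round(4).tolist(),"turn",round(t,4))
E
python3 -c "
from h import *
go(.661,-.162,.25,-13.5)"
```

```text
pos [0.2237 0.6368 0.2922] yaw -19.35 shift [0.8466, 0.761, 0.0527] turn -0.065
```

>>> {"op": "send_rows", "data": {"deltas": [[[0.035, 0.03, 0], 0], [[0.07, 0.06, 0], -0.02], [[0.105, 0.09, 0], -0.04], [[0.14, 0.12, 0], -0.065], [[0.17, 0.152, 0], -0.065]], "gripper": 1}}

```text
clock: 1.92
tool_pos: [0.3126, 0.4755, 0.2922]
orientation: [-180.0, -0.0, -13.4]
force: [0.7, -0.3, 0.6]
opening: 0.0875
gripper_force: 0.0
```

```bash
python3 -c "
from h import *
go(.661,-.162,.25,-13.5)"
```

```text
pos [0.3126 0.4755 0.2922] yaw -13.36 shift [0.6078, 0.6747, 0.0528] turn 0.0016
```

>>> {"op": "send_rows", "data": {"deltas": [[[0.03, 0.034, 0], 0], [[0.06, 0.068, 0], 0], [[0.09, 0.101, 0], 0], [[0.12, 0.135, 0], 0], [[0.152, 0.169, 0], 0]]}}

```text
clock: 2.33
tool_pos: [0.3987, 0.3156, 0.2925]
orientation: [-180.0, -0.0, -13.5]
force: [0.8, 0.6, -0.6]
opening: 0.0876
gripper_force: 0.0
```

>>> {"op": "send_rows", "data": {"deltas": [[[0.03, 0.034, 0], 0], [[0.06, 0.068, 0], 0], [[0.09, 0.101, 0], 0], [[0.12, 0.135, 0], 0], [[0.152, 0.169, 0], 0]]}}

```text
clock: 2.75
tool_pos: [0.4854, 0.1557, 0.2926]
orientation: [-180.0, -0.0, -13.5]
force: [-0.4, -0.2, -0.0]
opening: 0.0878
gripper_force: 0.0
```

>>> {"op": "send_rows", "data": {"deltas": [[[0.03, 0.034, 0], 0], [[0.06, 0.068, 0], 0], [[0.09, 0.101, 0], 0], [[0.12, 0.135, 0], 0], [[0.152, 0.169, 0], 0]]}}

```text
clock: 3.17
tool_pos: [0.5722, -0.0043, 0.2925]
orientation: [-180.0, -0.0, -13.5]
force: [0.2, 0.9, 1.4]
opening: 0.0875
gripper_force: 0.0
```

>>> {"op": "send_rows", "data": {"deltas": [[[0.03, 0.034, 0], 0], [[0.06, 0.068, 0], 0], [[0.09, 0.101, 0.0], 0], [[0.12, 0.135, 0.02], 0], [[0.152, 0.168, 0.05], 0]]}}

```text
clock: 3.58
tool_pos: [0.6594, -0.1622, 0.2556]
orientation: [-180.0, -0.3, -13.5]
force: [0.8, 0.5, -0.4]
opening: 0.0876
gripper_force: 0.0
```

```bash
python3 - <<'E'
from h import *
go(.661,-.162,.25,-13.5)
p=ctrl.snapshot("wrist"); K,Rm,t=cam(p); print(-Rm.T@t,Rm[2],K[0,0])
save(p,"w1")
v=[.535,-.1318,-.2354]; rz=R.from_euler("z",v[2])
for n,X in dict(tip=(155,0,65),gs=(106,0,65),roofF=(-26,0,63),o=(0,0,63),ledL=(145,38,30),ledR=(145,-38,30)).items(): print(n,proj(p,rz.apply(np.array(X)/1000)+[v[0],v[1],0])[0].round(1))
for th in("grip","socket","ledge"): print(th,[(np.round(np.array(b["xy"])*[640,400],1).tolist(),round(b["conf"],2)) for b in ctrl.boxes_of(p,th)[:2]])
E
```

```text
pos [ 0.6594 -0.1622  0.2556] yaw -13.5 shift [0.0018, -0.0007, 0.007] turn 0.0
[ 0.73771094 -0.18069771  0.3481926 ] [-0.28782276  0.07019783 -0.95510749] 297.6381636245801
tip [322.5 161.2]
gs [322.5 209.1]
roofF [322.4 316.7]
o [322.4 297.4]
ledL [287.5 164.2]
ledR [357.6 164.3]
grip [([321.9, 202.4], 0.72)]
socket [([323.4, 210.1], 0.87)]
ledge [([321.6, 209.6], 0.64)]
```

View pics/w1.png

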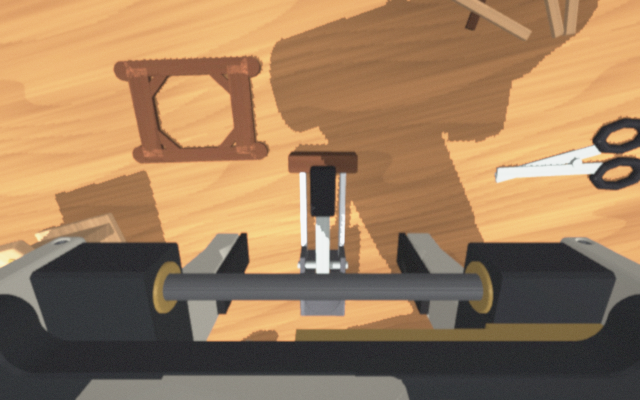

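The wrist view shows the holder centred, grip around (322,191) and ledge at (323,161), which agrees with the fit. Descending to take hold of the grip.

>>> {"op": "send_rows", "data": {"deltas": [[[0, 0, 0.04], 0], [[0, 0, 0.08], 0], [[0, 0, 0.12], 0], [[0, 0, 0.15], 0], [[0, 0, 0.16], 0]]}}

```text
clock: 4.2
tool_pos: [0.6559, -0.1587, 0.1227]
orientation: [180.0, 0.2, -13.5]
force: [-0.4, -0.1, -0.4]
opening: 0.0876
gripper_force: 0.0
```

>>> {"op": "send_rows", "data": {"deltas": [[[0, 0, 0], 0], [[0, 0, 0], 0], [[0, 0, 0], 0], [[0, 0, 0], 0], [[0, 0, 0], 0]], "gripper": 0}}

```text
clock: 4.62
tool_pos: [0.6584, -0.1599, 0.1273]
orientation: [-180.0, -0.2, -13.5]
force: [0.1, 0.2, -0.2]
opening: 0.0599
gripper_force: 0.0
```

>>> {"op": "send_rows", "data": {"deltas": [[[0, 0, 0], 0], [[0, 0, 0], 0], [[0, 0, 0], 0], [[0, 0, 0], 0], [[0, 0, 0], 0]]}}

```text
clock: 5.03
tool_pos: [0.6576, -0.1601, 0.1254]
orientation: [180.0, 0.0, -13.5]
force: [-0.6, -2.8, -0.4]
opening: 0.0267
gripper_force: 1.9
```

>>> {"op": "send_rows", "data": {"deltas": [[[0, 0, 0], 0], [[0, 0, 0], 0], [[-0.003, 0, -0.007], 0], [[-0.006, 0, -0.015], 0], [[-0.01, 0, -0.0225], 0]]}}

```text
clock: 5.45
tool_pos: [0.6489, -0.1579, 0.1431]
orientation: [180.0, 0.1, -13.5]
force: [-0.8, -0.3, -5.2]
opening: 0.0237
gripper_force: 30.0
```

>>> {"op": "send_rows", "data": {"deltas": [[[-0.003, 0, -0.005], 0], [[-0.006, 0, -0.009], 0], [[-0.009, 0, -0.013], 0], [[-0.012, 0, -0.017], 0], [[-0.015, 0, -0.02], 0]]}}

```text
clock: 5.87
tool_pos: [0.6384, -0.1553, 0.16]
orientation: [-180.0, -0.1, -13.5]
force: [0.6, -1.3, -4.4]
opening: 0.0237
gripper_force: 30.0
```

>>> {"op": "send_rows", "data": {"deltas": [[[-0.003, 0, -0.003], 0], [[-0.006, 0, -0.006], 0], [[-0.009, 0, -0.009], 0], [[-0.013, 0, -0.0125], 0], [[-0.013, 0, -0.0125], 0]]}}

```text
clock: 6.28
tool_pos: [0.6279, -0.1528, 0.1702]
orientation: [-180.0, -0.1, -13.5]
force: [2.8, -0.8, -2.6]
opening: 0.0236
gripper_force: 30.0
```

```bash
python3 - <<'E'
from h import *
go(0,0,0)
p=ctrl.snapshot("side"); q=ctrl.snapshot("wrist")
im=np.zeros((450,800,3),np.uint8); im[:450,:400]=cv2.resize(p["color"][120:300,260:420],(400,450)); im[:250,400:]=cv2.resize(q["color"],(400,250))
cv2.imwrite("pics/c2.png",im[:,:,::-1])
E
```

```text
pos [ 0.6279 -0.1528  0.1702] yaw -13.51 shift [-0.808, -0.0023, 0.212] turn 0
```

View pics/c2.png

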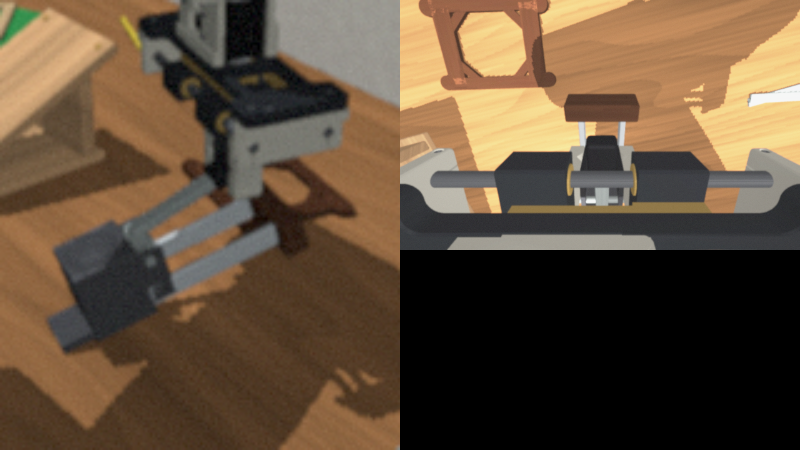

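The holder tipped up about its nose instead of the handle rising: box at (100,270) of the crop, tongue raised. The pads resist rotation. I'll set it back down and lift only by the very tip of the grip, with a small contact patch.

>>> {"op": "send_rows", "data": {"deltas": [[[0.005, 0, 0.006], 0], [[0.012, 0, 0.0125], 0], [[0.017, 0, 0.02], 0], [[0.022, 0, 0.027], 0], [[0.028, 0, 0.034], 0]]}}

```text
clock: 6.8
tool_pos: [0.649, -0.158, 0.141]
orientation: [180.0, 0.2, -13.5]
force: [-5.1, 3.8, 2.6]
opening: 0.0237
gripper_force: 30.0
```

>>> {"op": "send_rows", "data": {"deltas": [[[0.003, 0, 0.006], 0], [[0.006, 0, 0.012], 0], [[0.01, 0, 0.019], 0], [[0.01, 0, 0.021], 0], [[0.01, 0, 0.021], 0]]}}

```text
clock: 7.22
tool_pos: [0.6566, -0.16, 0.1242]
orientation: [180.0, 0.2, -13.5]
force: [-4.0, 2.3, 0.5]
opening: 0.0236
gripper_force: 30.0
```

>>> {"op": "send_rows", "data": {"deltas": [[[0, 0, 0], 0], [[0, 0, 0], 0], [[0, 0, 0], 0], [[0, 0, 0], 0], [[0, 0, 0], 0]], "gripper": 0.6}}

```text
clock: 7.63
tool_pos: [0.6581, -0.1601, 0.1258]
orientation: [-180.0, -0.1, -13.5]
force: [-0.1, -0.9, -0.3]
opening: 0.05
gripper_force: 0.0
```

>>> {"op": "send_rows", "data": {"deltas": [[[0, 0, -0.03], 0], [[0, 0, -0.07], 0], [[0, 0, -0.1], 0], [[0, 0, -0.1], 0], [[0, 0, -0.1], 0]]}}

```text
clock: 8.05
tool_pos: [0.6587, -0.16, 0.2078]
orientation: [-179.9, -0.3, -13.5]
force: [-0.3, -0.3, -1.0]
opening: 0.0526
gripper_force: 0.0
```

```bash
python3 - <<'E'
from h import *
go(0,0,0)
p=ctrl.snapshot("side"); q=ctrl.snapshot("wrist"); save(p,"s3"); save(q,"w3")
im=np.zeros((500,800,3),np.uint8); im[:300,:400]=cv2.resize(p["color"][170:275,260:400],(400,300)); im[:400,400:]=cv2.resize(q["color"][80:280,220:420],(400,400))
cv2.imwrite("pics/c3.png",im[:400,:,::-1])
E
```

```text
pos [ 0.6587 -0.16    0.2078] yaw -13.5 shift [-0.8484, -0.0021, 0.2559] turn 0
```

View pics/c3.png

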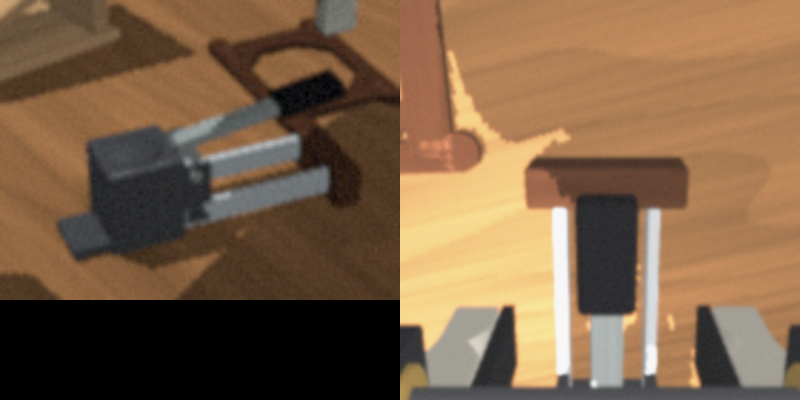

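```bash
python3 - <<'E'
from h import *
from scipy.optimize import least_squares
p=ctrl.snapshot("side"); q=ctrl.snapshot("wrist")
def hd(s,z,a): return np.array([34+s*np.cos(a)-z*np.sin(a),0,50+s*np.sin(a)+z*np.cos(a)])
def f(v):
    rz=R.from_euler("z",v[2]); W=lambda X: rz.apply(np.array(X)/1000)+[v[0],v[1],0]
    r=[]
    for X,uv in [((155,38,30),(284,164)),((155,-38,30),(363,164)),((135,38,30),(283,183.5)),((135,-38,30),(363.5,183.5)),(hd(122.5,6,v[3]),(323.5,177.5)),(hd(72.5,20,v[3]),(323.5,237.5))]:
        r+=list(proj(q,W(X))[0]-uv)
    for X,uv in [(hd(122.5,13,v[3]),(380.8,199.5)),(hd(72.5,13,v[3]),(356.3,206.8)),((-26,25.5,63),(291,221)),((-26,-25.5,63),(298,230.5))]: r+=list(proj(p,W(X))[0]-uv)
    return np.array(r)
s=least_squares(f,[.535,-.132,-.235,.2],loss="soft_l1"); v=s.x; print(v,f(v).reshape(-1,2).round(1).tolist())
rz=R.from_euler("z",v[2])
for sx in(97.5,122.5,128): print(sx,rz.apply(hd(sx,13,v[3])/1000)+[v[0],v[1],0])
t=rz.apply(hd(128,13,v[3])/1000)+[v[0],v[1],0]
go(t[0],t[1],t[2]+.047+.013,np.degrees(v[2]))
E
```

```text
[ 0.53251417 -0.13075992 -0.23410719  0.11781178] [[-2.4, -0.7], [2.3, -0.8], [-0.5, 1.0], [0.8, 0.9], [0.1, -3.9], [0.1, 0.5], [-2.1, -0.4], [-0.1, 0.0], [-1.6, -2.7], [0.2, 1.7]]
97.5 [ 0.65828335 -0.16075335  0.07436998]
122.5 [ 0.68243282 -0.16651251  0.07730847]
128 [ 0.68774571 -0.16777953  0.07795494]
pos [ 0.6571 -0.16    0.2043] yaw -13.51 shift [0.0397, 0.0005, 0.0828] turn -0.0011
```

>>> {"op": "send_rows", "data": {"deltas": [[[0.02, 0, 0], 0], [[0.037, 0, 0.02], 0], [[0.037, 0, 0.05], 0], [[0.037, 0, 0.0766], 0], [[0.037, 0, 0.0766], 0]]}}

```text
clock: 8.67
tool_pos: [0.6834, -0.1667, 0.1377]
orientation: [179.9, 0.5, -13.6]
force: [-0.2, -0.8, -0.9]
opening: 0.0524
gripper_force: 0.0
```

>>> {"op": "send_rows", "data": {"deltas": [[[0, 0, 0], 0], [[0, 0, 0], 0], [[0, 0, 0], 0], [[0, 0, 0], 0], [[0, 0, 0], 0]], "gripper": 0}}

```text
clock: 9.08
tool_pos: [0.6869, -0.1669, 0.1455]
orientation: [-180.0, -0.1, -13.5]
force: [0.8, -0.2, 0.9]
opening: 0.025
gripper_force: 0.0
```

>>> {"op": "send_rows", "data": {"deltas": [[[0, 0, 0], 0], [[-0.002, 0, -0.007], 0], [[-0.005, 0, -0.014], 0], [[-0.008, 0, -0.021], 0], [[-0.011, 0, -0.029], 0]]}}

```text
clock: 9.5
tool_pos: [0.678, -0.1649, 0.1683]
orientation: [-180.0, -0.1, -13.5]
force: [1.4, -0.9, -1.5]
opening: 0.0227
gripper_force: 30.0
```

>>> {"op": "send_rows", "data": {"deltas": [[[-0.004, 0, -0.006], 0], [[-0.008, 0, -0.013], 0], [[-0.012, 0, -0.019], 0], [[-0.017, 0, -0.026], 0], [[-0.017, 0, -0.026], 0]]}}

```text
clock: 9.92
tool_pos: [0.6641, -0.1615, 0.1896]
orientation: [-180.0, -0.1, -13.5]
force: [3.1, -0.8, 1.5]
opening: 0.022
gripper_force: 30.0
```

```bash
python3 - <<'E'
from h import *
go(0,0,0)
p=ctrl.snapshot("side"); q=ctrl.snapshot("wrist")
im=np.zeros((400,800,3),np.uint8); im[:400,:400]=cv2.resize(p["color"][125:265,260:400],(400,400)); im[:250,400:]=cv2.resize(q["color"],(400,250))
cv2.imwrite("pics/c4.png",im[:400,:,::-1])
E
```

```text
pos [ 0.6641 -0.1615  0.1896] yaw -13.5 shift [-0.8545, -0.0024, 0.2363] turn 0
```

View pics/c4.png

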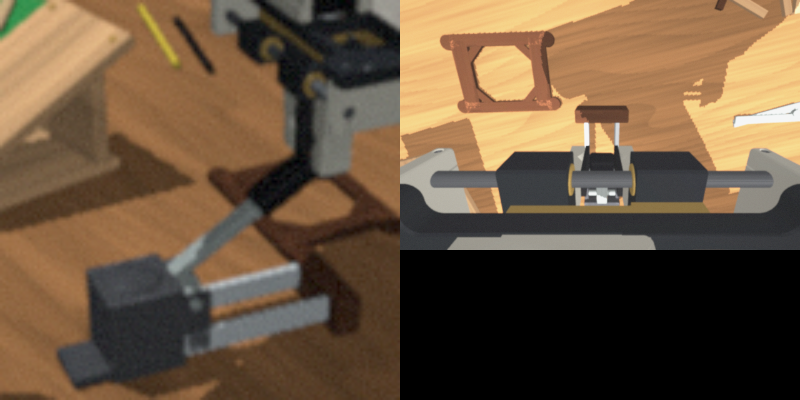

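The box stays flat on the table and the handle is rising, now about 0.55 rad, with its tip held at (300,160) of the crop. Continuing along the arc.

>>> {"op": "send_rows", "data": {"deltas": [[[-0.006, 0, -0.006], 0], [[-0.011, 0, -0.011], 0], [[-0.017, 0, -0.017], 0], [[-0.022, 0, -0.022], 0], [[-0.026, 0, -0.026], 0]]}}

```text
clock: 10.43
tool_pos: [0.6441, -0.1567, 0.2089]
orientation: [-180.0, 0.0, -13.5]
force: [3.5, -0.9, 0.4]
opening: 0.0225
gripper_force: 30.0
```

>>> {"op": "send_rows", "data": {"deltas": [[[-0.005, 0, -0.004], 0], [[-0.01, 0, -0.008], 0], [[-0.01, 0, -0.008], 0], [[-0.01, 0, -0.008], 0], [[-0.01, 0, -0.008], 0]]}}

```text
clock: 10.85
tool_pos: [0.636, -0.1548, 0.2148]
orientation: [180.0, 0.1, -13.5]
force: [0.1, 0.9, -0.1]
opening: 0.0226
gripper_force: 30.0
```

>>> {"op": "send_rows", "data": {"deltas": [[[0, 0, 0], 0], [[0, 0, 0], 0], [[0, 0, 0], 0], [[0, 0, 0], 0], [[0, 0, 0], 0]], "gripper": 1}}

```text
clock: 11.27
tool_pos: [0.6365, -0.155, 0.2151]
orientation: [180.0, 0.0, -13.5]
force: [0.9, 0.3, 0.4]
opening: 0.0509
gripper_force: 0.0
```

>>> {"op": "send_rows", "data": {"deltas": [[[0, 0, -0.05], 0], [[0, 0, -0.1], 0], [[0, 0, -0.12], 0], [[0, 0, -0.12], 0], [[0, 0, -0.12], 0]]}}

```text
clock: 11.68
tool_pos: [0.637, -0.155, 0.313]
orientation: [-179.9, -0.2, -13.5]
force: [-0.3, 0.3, -0.7]
opening: 0.0835
gripper_force: 0.0
```

```bash
python3 - <<'E'
from h import *
go(0,0,0)
p=ctrl.snapshot("side"); q=ctrl.snapshot("top"); save(p,"s5"); save(q,"t5")
im=np.zeros((450,800,3),np.uint8); im[:400,:400]=cv2.resize(p["color"][150:270,270:390],(400,400),interpolation=2); im[:450,400:]=cv2.resize(q["color"][165:255,285:365],(400,450),interpolation=2)
cv2.imwrite("pics/c5.png",im[:,:,::-1])
E
```

```text
pos [ 0.637 -0.155  0.313] yaw -13.51 shift [-0.8205, -0.002, 0.3889] turn 0
```

View pics/c5.png

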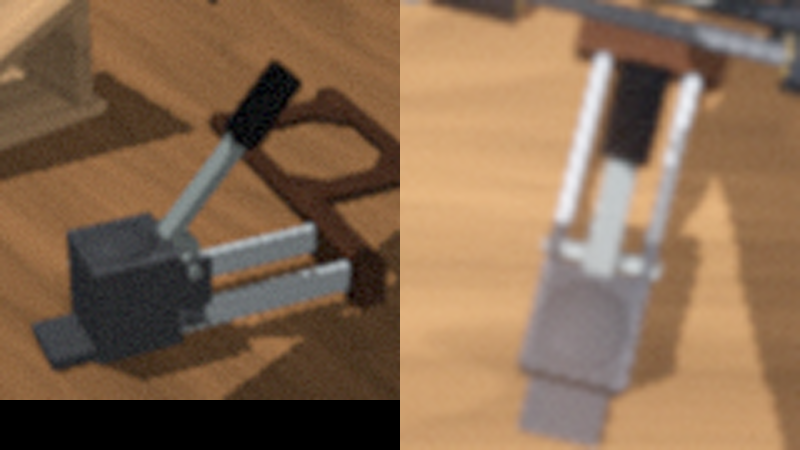

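The handle stands at about 0.85 rad (tip at (290,75), hinge around (165,235) in the crop) and the holder is still in its place. I'll refine the socket position and work out the approach, with a half turn so the wrist camera stays clear of the handle.

```bash
python3 - <<'E'
from h import *
p=ctrl.snapshot("top")
m=(np.array([309.4,239])+[329.4,242.6])/2
a=atz(p,m,.063); rz=R.from_euler("z",-.2345)
print("front",a,"origin",a+rz.apply([.026,0,0]), "w",np.linalg.norm(atz(p,(309.4,239),.063)-atz(p,(329.4,242.6),.063)))
print("J",ctrl.get_obs()["joint_pos"].round(1))
o=np.array([.5335,-.131,0])
g=o+rz.apply([-.008,0,0]); print(g)
go(g[0],g[1],.25,-13.4); go(g[0],g[1],.25,166.6)
E
```

```text
front [ 0.50817024 -0.12579494  0.063     ] origin [ 0.53345864 -0.13183622  0.063     ] w 0.04677274287012983
J [  3.3  18.1  -0.5  -0.  -71.5  73.2]
[ 0.52571895 -0.12914115  0.        ]
pos [ 0.6361 -0.1549  0.3101] yaw -13.51 shift [-0.1415, 0.0009, 0.0754] turn -0.0012
pos [ 0.6361 -0.1549  0.3101] yaw -13.51 shift [-0.1415, 0.0009, 0.0754] turn 1.9988
```

>>> {"op": "send_rows", "data": {"deltas": [[[-0.04, 0, 0], 0.07], [[-0.08, 0, 0], 0.15], [[-0.12, 0, 0], 0.23], [[-0.1415, 0, 0], 0.31], [[-0.1415, 0, 0], 0.39]]}}

```text
clock: 12.25
tool_pos: [0.5231, -0.1281, 0.311]
orientation: [180.0, 0.1, -48.8]
force: [-0.3, 0.7, -0.4]
opening: 0.0873
gripper_force: 0.0
```

>>> {"op": "send_rows", "data": {"deltas": [[[0, 0, 0], 0.08], [[0, 0, 0], 0.16], [[0, 0, 0], 0.24], [[0, 0, 0], 0.32], [[0, 0, 0], 0.4]]}}

```text
clock: 12.67
tool_pos: [0.5261, -0.1285, 0.3102]
orientation: [179.9, 0.0, -84.6]
force: [-0.7, -0.4, -0.1]
opening: 0.0878
gripper_force: 0.0
```

>>> {"op": "send_rows", "data": {"deltas": [[[0, 0, 0], 0.08], [[0, 0, 0], 0.16], [[0, 0, 0], 0.24], [[0, 0, 0], 0.32], [[0, 0, 0], 0.4]]}}

```text
clock: 13.08
tool_pos: [0.5261, -0.1286, 0.3101]
orientation: [179.9, -0.1, -120.4]
force: [-0.2, -1.2, -0.2]
opening: 0.0878
gripper_force: 0.0
```

>>> {"op": "send_rows", "data": {"deltas": [[[0, 0, 0], 0.08], [[0, 0, 0], 0.16], [[0, 0, 0], 0.24], [[0, 0, 0], 0.32], [[0, 0, 0], 0.4]]}}

```text
clock: 13.5
tool_pos: [0.5261, -0.1285, 0.3101]
orientation: [180.0, -0.1, -156.2]
force: [-0.6, -0.2, -0.2]
opening: 0.0878
gripper_force: 0.0
```

>>> {"op": "send_rows", "data": {"deltas": [[[0, 0, 0], 0.08], [[0, 0, 0], 0.16], [[0, 0, 0], 0.24], [[0, 0, 0], 0.32], [[0, 0, 0], 0.4]]}}

```text
clock: 13.92
tool_pos: [0.5261, -0.1285, 0.3101]
orientation: [-180.0, -0.1, 168.0]
force: [-0.5, 0.0, -0.5]
opening: 0.0876
gripper_force: 0.0
```

```bash
python3 - <<'E'
from h import *
go(.5257,-.1295,.22,166.6)
go(.5257,-.1295,.089,166.6)
E
```

```text
pos [ 0.5261 -0.1285  0.3101] yaw 167.95 shift [0.0, -0.0012, 0.1126] turn 0.015
pos [ 0.5261 -0.1285  0.3101] yaw 167.95 shift [-0.0004, -0.0011, 0.2764] turn 0.015
```

>>> {"op": "send_rows", "data": {"deltas": [[[0, -0.001, 0.045], 0.015], [[0, -0.001, 0.09], 0.015], [[0, -0.001, 0.13], 0.015], [[0, -0.001, 0.17], 0.015], [[0, -0.001, 0.2], 0.015]]}}

```text
clock: 14.33
tool_pos: [0.5246, -0.1294, 0.1479]
orientation: [-179.9, -0.2, 166.9]
force: [0.1, 0.5, -0.3]
opening: 0.0878
gripper_force: 0.0
```

>>> {"op": "send_rows", "data": {"deltas": [[[0, 0, 0.03], 0], [[0, 0, 0.055], 0], [[0, 0, 0.07], 0], [[0, 0, 0.0765], 0], [[0, 0, 0.0765], 0]]}}

```text
clock: 14.75
tool_pos: [0.5252, -0.1294, 0.0882]
orientation: [-179.9, -0.2, 167.0]
force: [0.4, 0.7, 0.4]
opening: 0.0875
gripper_force: 0.0
```

>>> {"op": "send_rows", "data": {"deltas": [[[0, 0, 0], 0], [[0, 0, 0], 0], [[0, 0, 0], 0], [[0, 0, 0], 0], [[0, 0, 0], 0]], "gripper": 0}}

```text
clock: 15.17
tool_pos: [0.5267, -0.1293, 0.0908]
orientation: [180.0, 0.1, 167.0]
force: [-0.3, 0.2, 0.1]
opening: 0.0605
gripper_force: 0.0
```

>>> {"op": "send_rows", "data": {"deltas": [[[0, 0, 0], 0], [[0, 0, 0], 0], [[0, 0, 0], 0], [[0, 0, 0], 0], [[0, 0, 0], 0]]}}

```text
clock: 15.58
tool_pos: [0.5266, -0.1292, 0.0906]
orientation: [180.0, 0.0, 167.0]
force: [-1.3, 3.4, 5.1]
opening: 0.0508
gripper_force: 30.0
```

>>> {"op": "send_rows", "data": {"deltas": [[[0, 0, -0.01], 0], [[0, 0, -0.025], 0], [[0, 0, -0.045], 0], [[0, 0, -0.065], 0], [[0, 0, -0.085], 0]]}}

```text
clock: 16.0
tool_pos: [0.5249, -0.1294, 0.1577]
orientation: [-180.0, -0.2, 166.9]
force: [0.4, 0.2, -7.6]
opening: 0.0506
gripper_force: 30.0
```

>>> {"op": "send_rows", "data": {"deltas": [[[0, 0, -0.03], 0], [[0, 0, -0.06], 0], [[0, 0, -0.09], 0], [[0, 0, -0.12], 0], [[0, 0, -0.14], 0]]}}

```text
clock: 16.42
tool_pos: [0.5256, -0.1294, 0.2716]
orientation: [180.0, -0.0, 166.9]
force: [1.1, 0.1, -6.5]
opening: 0.0509
gripper_force: 30.0
```

>>> {"op": "send_rows", "data": {"deltas": [[[0, 0, 0], 0], [[0, 0, 0], 0], [[0, 0, 0], 0], [[0, 0, 0], 0], [[0, 0, 0], 0]]}}

```text
clock: 16.83
tool_pos: [0.5256, -0.1293, 0.2684]
orientation: [-180.0, -0.2, 166.9]
force: [0.0, 0.1, -7.5]
opening: 0.0506
gripper_force: 30.0
```

```bash
python3 - <<'E'
from h import *
p=ctrl.snapshot("side"); q=ctrl.snapshot("top"); save(p,"s6"); save(q,"t6")
im=np.zeros((500,800,3),np.uint8); im[:500,:400]=cv2.resize(p["color"][75:275,250:410],(400,500),interpolation=2); im[:450,400:]=cv2.resize(q["color"][130:250,270:377],(400,450),interpolation=2)
cv2.imwrite("pics/c6.png",im[:,:,::-1])
go(.5,.14,.29,180+1)
print(ctrl.get_obs())
E
```

```text
pos [ 0.526  -0.1293  0.269 ] yaw 166.95 shift [0.1077, 0.3206, -0.0262] turn -0.1561
{'clock': 16.9333, 'joint_pos': array([ 6.92230085e+00,  9.05384668e+00, -1.80793771e+01, -9.82542990e-03,
       -6.29844500e+01, -1.09963367e+02]), 'qvel': array([ 0.09308866, -0.26535197,  0.43753865,  0.08206555, -0.12742996,
       -0.00439303]), 'tau': array([-1.60348759e-02, -4.45825768e+01,  3.07971919e+01,  7.86544651e+00,
        1.05211451e-01, -4.95677814e-04]), 'tool_pos': array([ 0.52601059, -0.12929829,  0.26900509]), 'orientation': array([-1.79968042e+02, -1.13588620e-01,  1.66954431e+02]), 'force': array([ 0.0543264 ,  1.25004447, -7.68096899]), 'moment': array([0.10180879, 0.07918493, 0.02788878]), 'gripper_force': 29.98615264892578, 'opening': 0.05087825201266978}
```

View pics/c6.png

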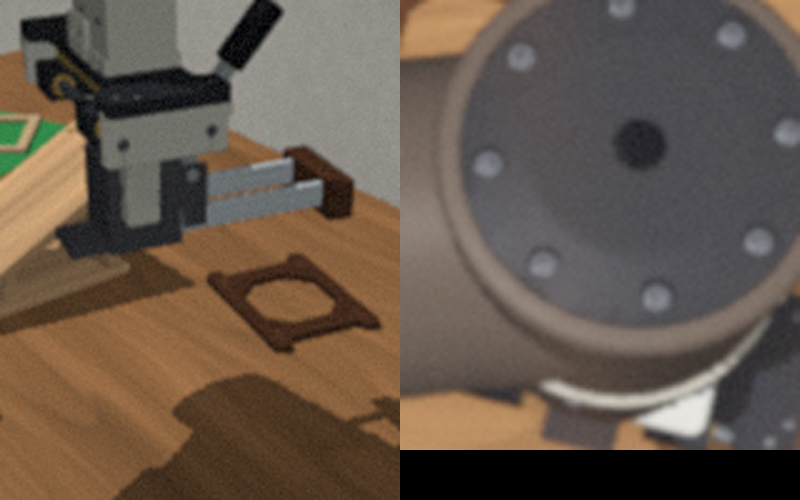

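The holder hangs level in the grip with the box at (130,200) and the tongue out to (340,185); the handle is up at (250,35). Next, refining the ball's position from the first pictures.

```bash
python3 - <<'E'
from h import *
P={n:ctrl.snapshot(n) for n in("top","side")}
C={}
for n,(u,v) in dict(top=(197,234),side=(232,162)).items():
    im=cv2.imread(f"pics/{n}0.png"); r=14
    roi=im[v-r:v+r,u-r:u+r].astype(int); m=((roi[:,:,2]-roi[:,:,0])<25).astype(np.uint8)
    print("\n".join("".join(".#"[k] for k in row) for row in m))
    cs=max(cv2.findContours(m,0,1)[0],key=cv2.contourArea)[:,0]+[u-r,v-r]
    c=cs.min(0); print(n,cs.min(0),cs.max(0))
    for X in [(.515,.147,.0876),(.517,.150,.0876)]:
        X=np.array(X); q=proj(P[n],X)[0]; K,Rm,t=cam(P[n]); d=(Rm@X+t)[2]; print("pred",q.round(1),"rad",round(K[0,0]*.018/d,1))
E
```

```text
............................
............................
............................
.................#..........
..............#######.......
.............#########......
............###########.....
...........#############....
..........##############....
........#################...
.......##################...
.......#################....
......##################....
......##################....
......#################.....
......################......
......################......
......###############.......
......###############.......
.......#############........
........###########.........
.........########...........
............##..............
............................
............................
............................
............................
............................
top [189 223] [207 242]
pred [198.  235.4] rad 8.0
pred [196.7 234.5] rad 8.0
......................#####.
............................
............................
............................
............................
............................
............................
............####............
..........########..........
.........##########.........
........############........
.......#############........
.......##############.......
.......##############.......
.......##############.......
......###############.......
.......##############.......
.......##############.......
........#############.......
.........############.......
..........############......
............###############.
................###########.
................###########.
................###########.
................###########.
................##########..
................##########..
side [224 155] [244 175]
pred [233.2 162.5] rad 7.8
pred [233.4 161.8] rad 7.8
```

```bash
cat >> h.py <<'E'
ball=np.array([.5165,.150,.0876]); byaw=1.2
def target(phi,lift=0,ball=ball,byaw=byaw,gx=-.0072,gz=.0436):
    A=np.radians(25);f=np.radians(phi);s,c=np.sin(f),np.cos(f)
    zb=(.036-.155*s)/c; O=np.array([-zb*s,.155*s]); G=O+gx*np.array([c,-s])+gz*np.array([s,c])
    r=G-[0,.036]; X=r[0]*np.cos(A)-r[1]*np.sin(A); Z=r[0]*np.sin(A)+r[1]*np.cos(A)
    y=np.radians(byaw); return ball+[X*np.cos(y),X*np.sin(y),Z+.047+lift]
E
python3 - <<'E'
from h import *
for ph in (25,20,15,10,5,2,0): print(ph,target(ph).round(4))
t=target(25,.05); go(*t,181.2)
E
```

```text
25 [0.5093 0.1498 0.2108]
20 [0.504  0.1497 0.1954]
15 [0.5011 0.1497 0.1805]
10 [0.5007 0.1497 0.1659]
5 [0.5025 0.1497 0.1519]
2 [0.5048 0.1498 0.1437]
0 [0.5068 0.1498 0.1384]
pos [ 0.5263 -0.1293  0.2695] yaw 166.95 shift [0.0994, 0.3352, 0.0109] turn -0.1583
```

>>> {"op": "send_rows", "data": {"deltas": [[[0.008, 0.026, -0.01], -0.03], [[0.02, 0.066, -0.02], -0.06], [[0.032, 0.11, -0.02], -0.09], [[0.044, 0.15, -0.02], -0.13], [[0.056, 0.19, -0.02], -0.158]]}}

```text
clock: 17.45
tool_pos: [0.5167, 0.0303, 0.2863]
orientation: [180.0, 0.0, -178.7]
force: [1.4, 0.4, -7.7]
opening: 0.0507
gripper_force: 30.0
```

```bash
python3 - <<'E'
from h import *
t=target(25,.05); go(*t,181.2)
E
```

```text
pos [0.5167 0.0303 0.2863] yaw -178.66 shift [0.0058, 0.1496, 0.032] turn 0.0016
```

>>> {"op": "send_rows", "data": {"deltas": [[[0.001, 0.03, 0], 0], [[0.003, 0.07, 0], 0], [[0.005, 0.11, 0.01], 0], [[0.006, 0.14, 0.025], 0], [[0.006, 0.15, 0.032], 0]]}}

```text
clock: 17.87
tool_pos: [0.5093, 0.1518, 0.2593]
orientation: [180.0, -0.0, -178.7]
force: [-0.9, -0.5, -7.9]
opening: 0.0507
gripper_force: 30.0
```

>>> {"op": "send_rows", "data": {"deltas": [[[0, 0, 0], 0], [[0, 0, 0], 0], [[0, 0, 0], 0], [[0, 0, 0], 0], [[0, 0, 0], 0]]}}

```text
clock: 18.28
tool_pos: [0.51, 0.148, 0.261]
orientation: [180.0, 0.0, -178.9]
force: [0.7, 0.0, -7.4]
opening: 0.051
gripper_force: 30.0
```

```bash
python3 - <<'E'
from h import *
t=target(25,.05); go(*t,181.2)
w=ctrl.snapshot("wrist");p=ctrl.snapshot("side")
K,Rm,tt=cam(w); print(-Rm.T@tt,Rm[2])
T,M=tool(); fw=-M[:,0]; lf=np.cross([0,0,1],fw)
O=T+fw*.0072-[0,0,.0906]
W=lambda a,b,c:O+(fw*a+lf*b+np.array([0,0,c]))/1000
for n,X in dict(ball=ball,boxFL0=W(-26,25.5,0),boxFR0=W(-26,-25.5,0),noseL=W(-52,20,0),noseR=W(-52,-20,0),ledgeR=W(155,-38,0)).items(): print(n,proj(w,X)[0].round(1),proj(p,X)[0].round(1))
im=np.zeros((600,800,3),np.uint8); im[:600,:400]=cv2.resize(p["color"][40:220,180:300],(400,600),interpolation=2); im[:500,400:]=cv2.resize(w["color"][200:400,240:400],(400,500),interpolation=2)
cv2.imwrite("pics/c7.png",im[:,:,::-1]); save(w,"w7"); save(p,"s7")
c=w["color"].astype(int); 
E
```

```text
pos [0.51  0.148 0.261] yaw -178.89 shift [0.0009, 0.0023, 0.0003] turn -0.001
[0.42690374 0.14692694 0.35317252] [ 0.30300616  0.00697733 -0.95296305]
ball [323.5 200.5] [233.2 161.9]
boxFL0 [360.6 204.2] [213.4 127.6]
boxFR0 [282.3 204.2] [223.4 134.4]
noseL [353.5 164.9] [203.4 131.1]
noseR [289.4 164.9] [211.  136.5]
ledgeR [276.  408.8] [297.  117.4]
```

```bash
python3 - <<'E'
from h import *
w=ctrl.snapshot("wrist"); p=ctrl.snapshot("side")
y=np.radians(byaw); f=np.array([np.cos(y),np.sin(y),0]); l=np.array([-f[1],f[0],0]); A=np.radians(25)
F=ball+.036*np.sin(A)*f-[0,0,.036*np.cos(A)]
for x in(-65,-40,-20,0,40):
    for s in(60,-60):
        X=F+(f*np.cos(A)*x+np.array([0,0,np.sin(A)*x])+l*s)/1000; print(x,s,proj(w,X)[0].round(1),proj(p,X)[0].round(1))
c=cv2.cvtColor(w["color"],cv2.COLOR_RGB2HSV)
for r in (110,125,140,155,170,185): print(r,[ "%d:%d/%d"%(k*8,c[r,k*8:k*8+8,1].mean(),c[r,k*8:k*8+8,2].mean()) for k in range(22,60)])
E
```

```text
-65 60 [378.3 144.9] [208.8 180.8]
-65 -60 [268.1 145. ] [231.  200.5]
-40 60 [378.8 167.4] [216.8 174.3]
-40 -60 [267.6 167.5] [239.5 193.3]
-20 60 [379.3 185.7] [223.1 169.1]
-20 -60 [267.2 185.8] [246.3 187.6]
0 60 [379.8 204.3] [229.4 164. ]
0 -60 [266.7 204.4] [253. 182.]
40 60 [380.8 242.4] [241.7 153.8]
40 -60 [265.8 242.6] [266.2 170.8]
110 ['176:12/151', '184:14/148', '192:14/144', '200:19/145', '208:96/153', '216:131/158', '224:131/159', '232:131/169', '240:127/235', '248:131/204', '256:130/159', '264:131/160', '272:133/161', '280:130/225', '288:126/238', '296:125/238', '304:125/239', '312:123/239', '320:124/239', '328:124/240', '336:124/240', '344:125/240', '352:125/240', '360:125/240', '368:124/239', '376:124/239', '384:125/238', '392:124/239', '400:124/239', '408:124/239', '416:124/239', '424:125/240', '432:124/240', '440:123/241', '448:122/241', '456:122/242', '464:121/242', '472:122/242']
125 ['176:132/173', '184:132/172', '192:132/172', '200:133/171', '208:132/172', '216:132/173', '224:133/171', '232:132/171', '240:133/170', '248:133/171', '256:133/171', '264:132/171'
[... 1936 characters left out ...]
:131/229', '408:132/229', '416:132/229', '424:130/229', '432:130/228', '440:133/226', '448:133/225', '456:132/224', '464:133/224', '472:130/228']
185 ['176:132/175', '184:132/176', '192:132/175', '200:132/176', '208:131/175', '216:131/177', '224:131/174', '232:132/174', '240:131/174', '248:131/174', '256:132/172', '264:123/184', '272:103/215', '280:103/218', '288:44/130', '296:9/89', '304:11/91', '312:12/91', '320:11/91', '328:10/90', '336:10/90', '344:11/89', '352:38/188', '360:38/247', '368:28/247', '376:70/241', '384:131/229', '392:131/228', '400:131/227', '408:130/226', '416:131/225', '424:131/225', '432:132/224', '440:132/224', '448:132/225', '456:133/224', '464:133/223', '472:133/223']
```

View pics/c7.png

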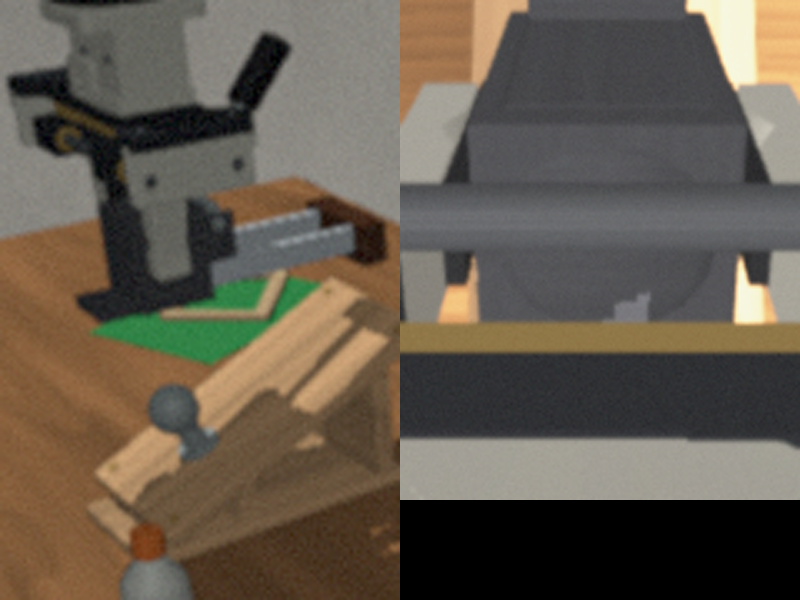

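The side view shows the ball at (173,408) of the crop, i.e. pixel (232,162), with the holder level above it. In the wrist view the plate's edges lie about 2 px further to +y than predicted, so I'll shift the ball estimate by 2 mm and check x from the plate's lower edge.

```bash
sed -i 's/^ball=.*;/ball=np.array([.5155,.1520,.0876]);/' h.py; python3 - <<'E'
from h import *
w=cv2.imread("pics/w7.png"); c=cv2.cvtColor(w,cv2.COLOR_BGR2HSV)
for u in (275,284,345,372): print(u,[ "%d:%d/%d"%(r,c[r,u-2:u+3,1].mean(),c[r,u-2:u+3,2].mean()) for r in range(126,164,2)])
for ph in (25,20,15,10,5,2,0): print(ph,target(ph).round(4))
t=target(25,.004); go(*t,181.2)
E
```

```text
275 ['126:135/169', '128:132/169', '130:132/170', '132:133/171', '134:133/167', '136:131/160', '138:128/153', '140:131/150', '142:131/151', '144:114/166', '146:104/216', '148:104/218', '150:104/217', '152:103/217', '154:107/216', '156:108/216', '158:105/216', '160:106/216', '162:104/216']
284 ['126:132/170', '128:125/172', '130:107/206', '132:105/214', '134:104/214', '136:103/214', '138:104/214', '140:104/214', '142:104/211', '144:104/195', '146:103/218', '148:103/221', '150:102/220', '152:110/214', '154:119/207', '156:120/208', '158:108/214', '160:102/219', '162:101/219']
345 ['126:127/237', '128:119/230', '130:66/246', '132:51/247', '134:53/247', '136:52/247', '138:52/247', '140:51/247', '142:54/247', '144:66/247', '146:54/247', '148:53/247', '150:52/247', '152:53/247', '154:52/247', '156:53/247', '158:54/247', '160:55/247', '162:57/247']
372 ['126:126/239', '128:127/237', '130:128/237', '132:125/239', '134:129/235', '136:127/236', '138:128/234', '140:127/235', '142:120/241', '144:70/247', '146:32/247', '148:31/247', '150:34/247', '152:65/247', '154:86/246', '156:79/246', '158:47/247', '160:31/247', '162:31/247']
25 [0.5083 0.1518 0.2108]
20 [0.503  0.1517 0.1954]
15 [0.5001 0.1517 0.1805]
10 [0.4997 0.1517 0.1659]
5 [0.5015 0.1517 0.1519]
2 [0.5038 0.1518 0.1437]
0 [0.5058 0.1518 0.1384]
pos [0.5099 0.1483 0.2608] yaw -178.87 shift [0.0019, 0.0044, 0.0575] turn -0.0007
```

>>> {"op": "send_rows", "data": {"deltas": [[[0.001, 0.0044, 0.015], 0], [[0.001, 0.0044, 0.03], 0], [[0.001, 0.0044, 0.04], 0], [[0.001, 0.0044, 0.05], 0], [[0.001, 0.0044, 0.0575], 0]]}}

```text
clock: 18.9
tool_pos: [0.5088, 0.152, 0.2138]
orientation: [-180.0, -0.0, -178.8]
force: [0.0, -0.4, -7.2]
opening: 0.0508
gripper_force: 30.0
```

>>> {"op": "send_rows", "data": {"deltas": [[[0, 0, 0], 0], [[0, 0, 0], 0], [[0, 0, 0.003], 0], [[0, 0, 0.006], 0], [[0, 0, 0.006], 0]]}}

```text
clock: 19.32
tool_pos: [0.5092, 0.1524, 0.2101]
orientation: [180.0, 0.1, -178.8]
force: [-1.3, 0.0, -3.9]
opening: 0.051
gripper_force: 30.0
```

```bash
sed -i 's/^ball=.*;/ball=np.array([.516,.1520,.0876]);/' h.py; python3 - <<'E'
from h import *
for a in (25,20,15): go(*target(a),181.2)
print(ctrl.get_obs()["force"],ctrl.get_obs()["moment"])
E
```

```text
pos [0.5092 0.1524 0.2101] yaw -178.81 shift [0.0006, -0.0007, -0.0008] turn -0.0001
pos [0.5092 0.1524 0.2101] yaw -178.81 shift [0.0073, -0.0007, 0.0184] turn -0.0001
pos [0.5092 0.1524 0.2101] yaw -178.81 shift [0.0109, -0.0008, 0.0371] turn -0.0001
[-1.33762877e+00  6.78443517e-04 -3.86390458e+00] [-0.01472978  0.09722346 -0.06490571]
```

>>> {"op": "send_rows", "data": {"deltas": [[[0.0018, 0, 0.004], 0], [[0.0034, 0, 0.008], 0], [[0.005, 0, 0.012], 0], [[0.0065, 0, 0.016], 0], [[0.0073, 0, 0.0184], 0]]}}

```text
clock: 19.73
tool_pos: [0.5031, 0.1523, 0.1948]
orientation: [180.0, 0.0, -178.8]
force: [0.8, 0.5, -2.5]
opening: 0.0508
gripper_force: 30.0
```

```bash
python3 - <<'E'
from h import *
for a in (20,15): go(*target(a),181.2)
print(ctrl.get_obs()["force"],ctrl.get_obs()["moment"])
p=ctrl.snapshot("side"); save(p,"s8")
E
```

```text
pos [0.5031 0.1523 0.1948] yaw -178.81 shift [-0.0004, -0.0007, -0.0008] turn -0.0001
pos [0.5031 0.1523 0.1948] yaw -178.81 shift [0.0032, -0.0007, 0.0179] turn -0.0001
[ 0.81274337  0.45756896 -2.49891431] [ 0.11464946 -0.97401507  0.02386751]
```

>>> {"op": "send_rows", "data": {"deltas": [[[0.001, 0, 0.004], 0], [[0.002, 0, 0.008], 0], [[0.003, 0, 0.012], 0], [[0.0034, 0, 0.015], 0], [[0.0036, 0, 0.0179], 0]]}}

```text
clock: 20.2
tool_pos: [0.5, 0.1521, 0.1803]
orientation: [-180.0, -0.0, -178.8]
force: [-0.8, 0.6, -1.8]
opening: 0.0513
gripper_force: 30.0
```

```bash
python3 - <<'E'
from h import *
for a in (15,10): go(*target(a),181.2)
print(ctrl.get_obs()["force"],ctrl.get_obs()["moment"])
E
```

```text
pos [0.5    0.1521 0.1803] yaw -178.81 shift [-0.0007, -0.0005, -0.0002] turn -0.0002
pos [0.5    0.1521 0.1803] yaw -178.81 shift [-0.0002, -0.0005, 0.018] turn -0.0002
[-0.76664811  0.57627239 -1.79349299] [ 0.25934956 -0.60832141  0.07088048]
```

>>> {"op": "send_rows", "data": {"deltas": [[[0, 0, 0.004], 0], [[0, 0, 0.008], 0], [[0, 0, 0.011], 0], [[0, 0, 0.0145], 0], [[0, 0, 0.018], 0]]}}

```text
clock: 20.62
tool_pos: [0.4994, 0.1518, 0.1655]
orientation: [-180.0, -0.1, -178.8]
force: [-6.0, 1.1, -3.5]
opening: 0.0509
gripper_force: 30.0
```

```bash
python3 - <<'E'
from h import *
for a in (10,5): go(*target(a),181.2)
print(ctrl.get_obs()["force"],ctrl.get_obs()["moment"])
E
```

```text
pos [0.4994 0.1518 0.1655] yaw -178.83 shift [-0.001, -0.0002, -0.0005] turn -0.0004
pos [0.4994 0.1518 0.1655] yaw -178.83 shift [-0.0034, -0.0001, 0.0171] turn -0.0004
[-5.9626214   1.10754799 -3.54130919] [0.46141848 1.20420357 0.15990444]
```

>>> {"op": "send_rows", "data": {"deltas": [[[0.0008, 0, 0.003], 0], [[0.0004, 0, 0.007], 0], [[-0.0002, 0, 0.0105], 0], [[-0.001, 0, 0.014], 0], [[-0.002, 0, 0.0171], 0]]}}

```text
clock: 21.03
tool_pos: [0.5006, 0.1515, 0.1516]
orientation: [-179.9, -0.2, -178.8]
force: [-7.1, 0.6, -3.5]
opening: 0.0506
gripper_force: 30.0
```

```bash
python3 - <<'E'
from h import *
for a in (5,2,0): go(*target(a),181.2)
print(ctrl.get_obs()["force"],ctrl.get_obs()["moment"])
E
```

```text
pos [0.5006 0.1515 0.1516] yaw -178.84 shift [-0.0019, 0.0002, -0.0004] turn -0.0005
pos [0.5006 0.1515 0.1516] yaw -178.84 shift [-0.0047, 0.0002, 0.0098] turn -0.0005
pos [0.5006 0.1515 0.1516] yaw -178.84 shift [-0.0072, 0.0002, 0.0164] turn -0.0005
[-7.06624261  0.61723864 -3.52879725] [0.3115964  1.78098469 0.13364317]
```

>>> {"op": "send_rows", "data": {"deltas": [[[0, 0, 0.004], 0], [[-0.0005, 0, 0.008], 0], [[-0.0015, 0, 0.011], 0], [[-0.0025, 0, 0.014], 0], [[-0.0035, 0, 0.0165], 0]]}}

```text
clock: 21.45
tool_pos: [0.5032, 0.1514, 0.1385]
orientation: [-179.9, -0.2, -178.8]
force: [-9.5, -0.2, -1.3]
opening: 0.0509
gripper_force: 30.0
```

```bash
python3 - <<'E'
from h import *
go(*target(0),181.2)
print(ctrl.get_obs()["force"],ctrl.get_obs()["moment"])
p=ctrl.snapshot("side"); save(p,"s9")
b=ball; f=np.array([np.cos(.021),np.sin(.021),0]); l=np.array([-f[1],f[0],0]); A=np.radians(25)
F=b+.036*np.sin(A)*f-[0,0,.036*np.cos(A)]; ux=f*np.cos(A)+[0,0,np.sin(A)]; uz=-f*np.sin(A)+[0,0,np.cos(A)]
W=lambda x,y,z:F+(ux*x+l*y+uz*z)/1000
for n,X in dict(ledgemid=(145,0,15),ledgeRtop=(145,-38,30),ledgeR=(155,-38,15),roof=(0,0,63)).items(): print(n,proj(p,W(*X))[0].round(1))
for a in (.6,.75,.85,.95):
  X=(34+97.5*np.cos(a)-13*np.sin(a),0,50+97.5*np.sin(a)+13*np.cos(a)); print("grip",a,proj(p,W(*X))[0].round(1))
for th in("ledge","grip","handle","holder"):
  for q in ctrl.cut_out(p,th)[:1]: print(th,np.round(np.array(q["xy"])*[640,400],1),q["conf"],cv2.boundingRect(q["pixels"].astype(np.uint8)))
E
```

```text
pos [0.5032 0.1514 0.1385] yaw -178.84 shift [-0.0039, 0.0004, 0.0] turn -0.0005
[-9.5254725  -0.17421758 -1.27699165] [0.05855059 2.02790804 0.17423892]
ledgemid [282.8 130.2]
ledgeRtop [288.7 130. ]
ledgeR [294.4 132.2]
roof [226.7 153.2]
grip 0.6 [251.6 106.6]
grip 0.75 [245.9 105.8]
grip 0.85 [241.9 105.8]
grip 0.95 [237.9 106.3]
ledge [247.7 153.3] 0.57 (213, 96, 82, 94)
grip [241.2 108.7] 0.59 (239, 95, 10, 27)
handle [240.  107.4] 0.67 (239, 94, 11, 32)
holder [248.5 155.1] 0.76 (214, 95, 81, 94)
```

>>> {"op": "send_rows", "data": {"deltas": [[[0, 0, 0.001], 0], [[0, 0, 0.002], 0], [[0, 0, 0.003], 0], [[0, 0, 0.003], 0], [[0, 0, 0.003], 0]]}}

```text
clock: 22.12
tool_pos: [0.5039, 0.1516, 0.1385]
orientation: [-180.0, -0.0, -178.8]
force: [-13.8, -1.5, 17.0]
opening: 0.0509
gripper_force: 30.0
```

>>> {"op": "send_rows", "data": {"deltas": [[[0, 0, 0], 0], [[0, 0, 0], 0], [[0, 0, 0], 0], [[0, 0, 0], 0], [[0, 0, 0], 0]]}}

```text
clock: 22.53
tool_pos: [0.5039, 0.1516, 0.1385]
orientation: [-180.0, -0.0, -178.8]
force: [-14.5, -1.9, 15.7]
opening: 0.0508
gripper_force: 30.0
```

>>> {"op": "send_rows", "data": {"deltas": [[[0, 0, 0], 0], [[0, 0, 0], 0], [[0, 0, 0], 0], [[0, 0, 0], 0], [[0, 0, 0], 0]], "gripper": 1}}

```text
clock: 22.95
tool_pos: [0.5051, 0.1525, 0.1374]
orientation: [180.0, 0.1, -178.8]
force: [-2.6, 0.2, 4.7]
opening: 0.0787
gripper_force: 0.0
```

>>> {"op": "send_rows", "data": {"deltas": [[[0.01, 0, -0.02], 0], [[0.02, 0, -0.06], 0], [[0.03, 0, -0.1], 0], [[0.035, 0, -0.14], 0], [[0.04, 0, -0.18], 0]]}}

```text
clock: 23.37
tool_pos: [0.4727, 0.1517, 0.2826]
orientation: [180.0, 0.1, -178.8]
force: [-0.0, 1.0, 0.1]
opening: 0.0874
gripper_force: 0.0
```

```bash
cat > chk.py <<'E'
from h import *
from scipy.optimize import least_squares
go(0,0,0)
P={n:ctrl.snapshot(n) for n in("side","top")}
for n,p in P.items():
  save(p,"chk_"+n)
  for th in("holder","socket","ledge","grip"):
    for q in ctrl.cut_out(p,th)[:1]: print(n,th,np.round(np.array(q["xy"])*[640,400],1),round(q["conf"],2),cv2.boundingRect(q["pixels"].astype(np.uint8)))
f=np.array([np.cos(.024),np.sin(.024),0]); l=np.array([-f[1],f[0],0]); A=np.radians(25)
F=ball+.036*np.sin(A)*f-[0,0,.036*np.cos(A)]; ux=f*np.cos(A)+[0,0,np.sin(A)]; uz=-f*np.sin(A)+[0,0,np.cos(A)]
W=lambda x,y,z:F+(ux*x+l*y+uz*z)/1000
hd=lambda s,z,a:(34+s*np.cos(a)-z*np.sin(a),0,50+s*np.sin(a)+z*np.cos(a))
body=[(x,y,z) for x in(-26,26) for y in(-25.5,25.5) for z in(0,63)]+[(x,y,z) for x in(135,155) for y in(-38,38) for z in(0,30)]+[(-52,20,0),(-52,-20,0)]
for n,p in P.items():
  q=proj(p,np.array([W(*X) for X in body])); print(n,"seated body bbox",q.min(0).round(1),q.max(0).round(1),"ledge",q[8:16].mean(0).round(1))
  for a in (0,.2,.6,.75,.85,.95): print(n,a,proj(p,W(*hd(97.5,13,a)))[0].round(1),end=" ")
  print()
for a in(0,.1,.6,.75,.85): print(a,"gripctr top",W(*hd(97.5,20,a)).round(4))
E
python3 chk.py
```

```text
pos [0.4727 0.1517 0.2826] yaw -178.8 shift [0.5952, -0.1775, 0.3525] turn 0
side holder [244.3 153.3] 0.58 (215, 95, 79, 94)
side socket [242.  147.7] 0.93 (213, 94, 82, 96)
side ledge [241.5 117.6] 0.25 (233, 94, 18, 55)
side grip [239.4 118.2] 0.91 (233, 95, 18, 54)
top holder [187.8 196.2] 0.57 (169, 165, 43, 64)
top socket [184.  198.2] 0.78 (170, 165, 41, 63)
top ledge [189.2 197.7] 0.73 (169, 165, 43, 64)
top grip [183.2 209.7] 0.81 (169, 196, 28, 28)
side seated body bbox [213.1 118.7] [296.8 189.7] ledge [282.8 130.2]
side 0 [269.9 118.2] side 0.2 [264.8 113. ] side 0.6 [251.6 106.6] side 0.75 [245.8 105.8] side 0.85 [241.9 105.8] side 0.95 [237.8 106.3] 
top seated body bbox [172.9 163.7] [212.2 250.6] ledge [192.9 169.5]
top 0 [186.9 180.1] top 0.2 [184.3 184.2] top 0.6 [180.  197.6] top 0.75 [178.8 204.2] top 0.85 [178.2 208.9] top 0.95 [177.8 213.8] 
0 gripctr top [0.6208 0.1545 0.174 ]
0.1 gripctr top [0.6145 0.1544 0.1817]
0.6 gripctr top [0.5733 0.1534 0.2087]
0.75 gripctr top [0.5589 0.153  0.2125]
0.85 gripctr top [0.5491 0.1528 0.2139]
```

Seating agrees with the pictures: the holder's outline in the side view, (213..295, up to row 190), matches the predicted seated outline (213..297, 190), and the handle is at about 0.9. Now pressing the handle down with shut fingers.

```bash
cat > pr.py <<'E'
from h import *
f=np.array([np.cos(.024),np.sin(.024),0]); l=np.array([-f[1],f[0],0]); A=np.radians(25)
F=ball+.036*np.sin(A)*f-[0,0,.036*np.cos(A)]; ux=f*np.cos(A)+[0,0,np.sin(A)]; uz=-f*np.sin(A)+[0,0,np.cos(A)]
W=lambda x,y,z:F+(ux*x+l*y+uz*z)/1000
hd=lambda s,z,a:(34+s*np.cos(a)-z*np.sin(a),0,50+s*np.sin(a)+z*np.cos(a))
for a in (1.05,.8,.6,.4,.2,.05,-.03):
    t=W(*hd(100,20,a))-f*.010+[0,0,.066]; print(a,t.round(4),end=" "); go(*t)
E
python3 pr.py
```

```text
1.05 [0.5194 0.1521 0.282 ] pos [0.4725 0.1514 0.2799] yaw -178.83 shift [-0.0586, -0.0003, -0.0027] turn 0
0.8 [0.5448 0.1527 0.2817] pos [0.4725 0.1514 0.2799] yaw -178.83 shift [-0.0904, -0.0002, -0.0024] turn 0
0.6 [0.5646 0.1532 0.2769] pos [0.4725 0.1514 0.2799] yaw -178.83 shift [-0.1152, -0.0001, 0.0036] turn 0
0.4 [0.5831 0.1536 0.2683] pos [0.4725 0.1514 0.2799] yaw -178.83 shift [-0.1383, 0.0, 0.0143] turn 0
0.2 [0.5994 0.154  0.2562] pos [0.4725 0.1514 0.2799] yaw -178.83 shift [-0.1587, 0.0001, 0.0294] turn 0
0.05 [0.6099 0.1543 0.2451] pos [0.4725 0.1514 0.2799] yaw -178.83 shift [-0.1719, 0.0002, 0.0433] turn 0
-0.03 [0.6148 0.1544 0.2386] pos [0.4725 0.1514 0.2799] yaw -178.83 shift [-0.178, 0.0002, 0.0514] turn 0
```

>>> {"op": "send_rows", "data": {"deltas": [[[0, 0, 0], 0], [[0, 0, 0], 0], [[0, 0, 0], 0], [[0, 0, 0], 0], [[0, 0, 0], 0]], "gripper": 0}}

```text
clock: 24.28
tool_pos: [0.4726, 0.1515, 0.2809]
orientation: [-180.0, -0.0, -178.8]
force: [-0.4, 0.5, 0.2]
opening: 0.0599
gripper_force: 0.0
```

>>> {"op": "send_rows", "data": {"deltas": [[[0, 0, 0], 0], [[0, 0, 0], 0], [[0, 0, 0], 0], [[0, 0, 0], 0], [[0, 0, 0], 0]]}}

```text
clock: 24.7
tool_pos: [0.4726, 0.1515, 0.281]
orientation: [180.0, 0.0, -178.8]
force: [-0.3, 1.1, -0.9]
opening: 0.0265
gripper_force: 0.0
```

>>> {"op": "send_rows", "data": {"deltas": [[[0, 0, 0], 0], [[0, 0, 0], 0], [[0, 0, 0], 0], [[0, 0, 0], 0], [[0, 0, 0], 0]]}}

```text
clock: 25.12
tool_pos: [0.4726, 0.1515, 0.281]
orientation: [180.0, -0.0, -178.8]
force: [0.2, -1.0, 0.1]
opening: 0.0007
gripper_force: 0.0
```

>>> {"op": "send_rows", "data": {"deltas": [[[-0.02, 0, 0.002], 0], [[-0.04, 0, 0.004], 0], [[-0.06, 0, 0.004], 0], [[-0.075, 0, 0.004], 0], [[-0.09, 0, 0.004], 0]]}}

```text
clock: 25.53
tool_pos: [0.5454, 0.1529, 0.2776]
orientation: [-180.0, -0.0, -178.8]
force: [0.2, 0.5, -1.2]
opening: 0.0
gripper_force: 0.0
```

>>> {"op": "send_rows", "data": {"deltas": [[[-0.008, 0, 0.001], 0], [[-0.016, 0, 0.002], 0], [[-0.025, 0, 0.004], 0], [[-0.036, 0, 0.008], 0], [[-0.048, 0, 0.0125], 0]]}}

```text
clock: 25.95
tool_pos: [0.5834, 0.1538, 0.2677]
orientation: [180.0, 0.0, -178.8]
force: [-0.8, 0.3, 0.1]
opening: 0.0003
gripper_force: 0.5
```

>>> {"op": "send_rows", "data": {"deltas": [[[-0.005, 0, 0.003], 0], [[-0.01, 0, 0.006], 0], [[-0.0145, 0, 0.009], 0], [[-0.018, 0, 0.012], 0], [[-0.0215, 0, 0.0145], 0]]}}

```text
clock: 26.37
tool_pos: [0.6003, 0.1541, 0.2559]
orientation: [-180.0, -0.0, -178.8]
force: [-0.3, -0.1, -0.0]
opening: 0.0007
gripper_force: 0.5
```

>>> {"op": "send_rows", "data": {"deltas": [[[-0.003, 0, 0.0035], 0], [[-0.007, 0, 0.007], 0], [[-0.01, 0, 0.0105], 0], [[-0.0125, 0, 0.0135], 0], [[-0.015, 0, 0.016], 0]]}}

```text
clock: 26.78
tool_pos: [0.6124, 0.1544, 0.2431]
orientation: [-180.0, 0.0, -178.8]
force: [-1.4, 0.3, 0.8]
opening: 0.0004
gripper_force: 0.4
```

>>> {"op": "send_rows", "data": {"deltas": [[[-0.001, 0, 0.0015], 0], [[-0.002, 0, 0.003], 0], [[-0.003, 0, 0.0045], 0], [[-0.004, 0, 0.006], 0], [[-0.004, 0, 0.006], 0]]}}

```text
clock: 27.2
tool_pos: [0.6145, 0.1544, 0.24]
orientation: [-180.0, -0.0, -178.8]
force: [-9.1, 1.1, 12.1]
opening: 0.0006
gripper_force: 7.5
```

```bash
python3 chk.py | head -14; python3 -c "
from h import *
o=ctrl.get_obs();print(o['force'],o['moment'])"
```

```text
pos [0.6145 0.1544 0.24  ] yaw -178.8 shift [0.7718, -0.1768, 0.3007] turn 0
side holder [249.1 150.4] 0.71 (214, 111, 80, 78)
side socket [246.1 150.6] 0.91 (214, 110, 81, 79)
side ledge [249.2 148.8] 0.93 (213, 110, 83, 80)
side grip [254.9 126.3] 0.74 (236, 110, 44, 39)
top holder [193.1 226.3] 0.65 (179, 191, 33, 60)
top socket [193.1 229.7] 0.68 (180, 192, 31, 60)
top ledge [195.  229.7] 0.92 (179, 191, 32, 61)
top grip [192.1 213.2] 0.72 (184, 196, 12, 31)
side seated body bbox [213.1 118.7] [296.8 189.7] ledge [282.8 130.2]
side 0 [269.9 118.2] side 0.2 [264.8 113. ] side 0.6 [251.6 106.6] side 0.75 [245.8 105.8] side 0.85 [241.9 105.8] side 0.95 [237.8 106.3] 
top seated body bbox [172.9 163.7] [212.2 250.6] ledge [192.9 169.5]
top 0 [186.9 180.1] top 0.2 [184.3 184.2] top 0.6 [180.  197.6] top 0.75 [178.8 204.2] top 0.85 [178.2 208.9] top 0.95 [177.8 213.8] 
0 gripctr top [0.6208 0.1545 0.174 ]
[-8.47925345  0.72877794 12.03092162] [ 0.23390976  3.02560299 -0.02294055]
```

>>> {"op": "send_rows", "data": {"deltas": [[[0, 0, 0.001], 0], [[0, 0, 0.002], 0], [[0, 0, 0.002], 0], [[0, 0, 0.002], 0], [[0, 0, 0.002], 0]]}}

```text
clock: 28.12
tool_pos: [0.6146, 0.1544, 0.2397]
orientation: [180.0, 0.0, -178.8]
force: [-11.4, 1.4, 18.5]
opening: 0.0004
gripper_force: 10.8
```

>>> {"op": "send_rows", "data": {"deltas": [[[0.002, 0, -0.01], 0], [[0.004, 0, -0.03], 0], [[0.01, 0, -0.06], 0], [[0.03, 0, -0.1], 0], [[0.07, 0, -0.13], 0]]}}

```text
clock: 28.53
tool_pos: [0.561, 0.1535, 0.3422]
orientation: [-180.0, 0.1, -178.9]
force: [0.0, 1.0, 2.2]
opening: 0.0004
gripper_force: 0.0
```

>>> {"op": "send_rows", "data": {"deltas": [[[0.01, 0.04, 0], 0], [[0.02, 0.09, 0], 0], [[0.03, 0.14, 0], 0], [[0.03, 0.19, 0], 0], [[0.03, 0.23, 0], 0]]}}

```text
clock: 28.95
tool_pos: [0.5309, 0.3393, 0.3417]
orientation: [179.9, 0.1, -178.8]
force: [1.6, -0.2, -0.3]
opening: 0.0006
gripper_force: 0.0
```

```bash
python3 chk.py | head -13
```

```text
pos [0.5309 0.3393 0.3417] yaw -178.77 shift [0.6732, -0.4104, 0.4257] turn 0
side holder [248.6 147.9] 0.91 (213, 110, 82, 79)
side socket [249.3 150. ] 0.96 (213, 111, 83, 79)
side ledge [247.1 152.2] 0.79 (214, 111, 81, 78)
side grip [257.6 126.4] 0.78 (235, 110, 45, 39)
top holder [190.4 215.3] 0.83 (174, 165, 37, 87)
top socket [192.3 216. ] 0.7 (174, 165, 38, 87)
top ledge [189.2 214.8] 0.65 (174, 165, 38, 86)
top grip [191.6 193.7] 0.8 (180, 169, 15, 57)
side seated body bbox [213.1 118.7] [296.8 189.7] ledge [282.8 130.2]
side 0 [269.9 118.2] side 0.2 [264.8 113. ] side 0.6 [251.6 106.6] side 0.75 [245.8 105.8] side 0.85 [241.9 105.8] side 0.95 [237.8 106.3] 
top seated body bbox [172.9 163.7] [212.2 250.6] ledge [192.9 169.5]
top 0 [186.9 180.1] top 0.2 [184.3 184.2] top 0.6 [180.  197.6] top 0.75 [178.8 204.2] top 0.85 [178.2 208.9] top 0.95 [177.8 213.8]
```

```bash
cat >> pr.py <<'E'
for n in("side","top"):
    p=ctrl.snapshot(n)
    for a in(0,.06,.12,.2,.3):
        q=proj(p,np.array([W(*(np.array(hd(s,z,a))+[0,y,0])) for s in(72.5,122.5) for z in(6,20) for y in(-12,12)])); print(n,a,q.min(0).round(1),q.max(0).round(1))
    im=p["color"].astype(int); m=(im.max(2)<45)
    r=(slice(100,135),slice(235,290)) if n=="side" else (slice(160,205),slice(172,206))
    print("\n".join("".join(".#"[k] for k in row) for row in m[r].astype(int)))
E
python3 pr.py | tail -92
```

```text
0.05 [0.6099 0.1543 0.2451] pos [0.5319 0.3358 0.3414] yaw -178.89 shift [-0.0931, -0.2288, 0.1203] turn 0
-0.03 [0.6148 0.1544 0.2386] pos [0.5319 0.3358 0.3414] yaw -178.89 shift [-0.0992, -0.2288, 0.1285] turn 0
side 0 [258.  108.2] [281.8 128.4]
side 0.06 [256.7 106.1] [280.3 127.2]
side 0.12 [255.4 104.1] [278.6 125.9]
side 0.2 [253.5 101.7] [276.2 124.4]
side 0.3 [250.9  99. ] [272.9 122.8]
.......................................................
.......................................................
.......................................................
.......................................................
.......................................................
.......................................................
.......................................................
.......................................................
.......................................................
.......................................................
.......................................................
......................................#................
............................
[... 2314 characters left out ...]

...........##########.............
...........##########.............
...........##########.............
...........##########.............
...........##########.............
............#########.............
................#..#..............
..................................
..................................
..................................
..................................
..................................
..................................
..................................
..................................
..................................
..................................
..................................
..................................
..................................
```

```bash
python3 -c "
from plant import ctrl
print(ctrl.close_job())"
```

```text
the job is handed in; nothing more can be done
None
```

I handed the job in at about 29 s: the camera images and contact forces indicate the holder is seated flat on the ball stud with its tongue up the slope, handle fully down and gripper clear, but no verdict came back and I did not re-measure the glue bottle, panel and scissors.

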